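# Set the price flag at the third gap and push the boxed game in under it

## Task

Set out the boxed game at the sale table. With a fingertip, slide the price flag along the top rail of the wire divider rack, counting the gaps from the end with the wooden panel, and leave it about centred over the third gap. Then push the boxed game that stands in front of the rack into that third gap, fully home against the bars at the back; only push, never lift it or tip it over, and leave everything else where it stands.

Things in the scene. Friction and masses are not known exactly. Their poses are not given: they have to be found in the camera images.
- rack: Wire divider rack, steel rod, fixed. Origin: table level, middle of its plan; x points into the gaps, y along the rack to its wooden panel, z up. Seven 6 mm wire loops, 86 mm tall, at y = +180, +120, +60, 0, -60, -120, -180 mm, from x = -48 to +45 mm, leave six gaps 54 mm clear, floorless, open at the front (-x). Gap 1, by the panel, is centred at y = +150 mm, gap 2 at +90 mm and so on.
- back_bars (a point): Middle of the front face of the two cross bars that close the gaps at the back, 39 mm along x and 35 mm above the rack's origin. The bars run along the whole rack, 14 and 55 mm above the table. A box is home when its far end meets them; the game box then sticks out 13 mm in front of the wires.
- end_panel (a point): Top middle of the solid wooden end panel, from which the gaps are counted: 16 mm thick along the rack (y = +184 to +200 mm in its frame), 116 mm deep, 84 mm tall. The rack's other end is bare wire.
- rail_mid (a point): Top of the flat aluminium rail, at the middle of its length, 12 mm along x and 96 mm above the rack's origin. The rail lies across the tops of the wires, 20 mm deep, 10 mm thick (underside 86 mm above the table), and runs along the rack's y over all six gaps, 186 mm to one side and 190 mm to the panel side.
- flag (a joint): Price flag sliding along the rail, in metres: 0 = centred over the first gap, growing away from the wooden panel by 0.060 per gap. It slides with about 1.5 N of friction, stays where it is left, and can go from -0.005 to 0.305. It starts over or near the first or second gap.
- flag_clip (a point): Centre of the flag's black plastic saddle, 103 mm above the table. The saddle is 44 mm long along the rail, 28 mm deep, 12 mm tall (97 to 109 mm above the table); on it a white tab 44 mm wide, 4 mm thick stands up to 147 mm above the table. A fingertip pushes on either end of it, 22 mm from this point along the rail.
- game: Boxed game: plain brown cardboard box with paper labels, on its long edge on the table in front of the rack, 100 mm long (its x), 44 mm thick (its y), 74 mm tall, 0.11 to 0.22 kg. Origin: centre of its underside. It starts 75 to 110 mm to either side of the third gap's line, up to 0.3 rad askew, its x roughly along the rack's x.
- mug: White mug, 76 mm across and 88 mm tall, standing in front of the rack on the other side of the third gap's line, its handle (its own +y) turned roughly towards the robot. Origin: centre of its underside. Leave it.
- stock_a: Pale boxed item 85 x 40 x 70 mm tall standing in the second gap. Origin: centre of its underside. Leave it.
- stock_b: Boxed item with a dark window, 78 x 46 x 62 mm tall, standing in the fifth gap. Origin: centre of its underside. Leave it.
- tape: Cardboard tape core, 96 mm across, 45 mm tall, lying in front of the rack towards the end without a panel. Origin: centre of its underside. Leave it.
- car: Wooden toy car, 100 x 56 x 56 mm, to the robot's left, before the rack's panel end. Origin: centre of its underside. Leave it.
- spray: White plastic bottle, 60 mm across, 170 mm tall, beyond the rack's end without a panel. Origin: centre of its underside. Leave it.
- books: Stack of three books, 110 x 175 mm, 65 mm tall, beyond the rack's panel end. Origin: centre of its underside. Leave it.
There are look-alikes about, which are no part of the job. Leave any blue look-alike of the game alone.

How it is judged:
By the outcome, as a careful person would: the job done as asked, in the order asked, and still so for the second after the job is handed in, with the robot touching nothing.
It also fails if it takes over 67 s, if anything falls off the work surface, if the arm or the gripper's body presses on something with over 40 N, if the wrist force passes 120 N, or if a joint passes its speed limit or range.

## Robot

A 6-joint arm with a two-finger parallel gripper is mounted at the origin on the work surface. World frame = base frame: x ahead of the robot, y to its left, z up, the work surface at z = 0. Lengths are in m, angles in rad, forces in N, time in s.
With the tool pointing down it reaches from about 0.4 to 0.825 m from the base axis. Payload 7 kg.
Tool frame: the origin (TCP) lies midway between the tips of the shut fingers; the grasp point (between the pads) lies 19 mm behind it; z points along the fingers, x is the direction in which the jaws open and shut, and the axes are right-handed (so a half turn about z gives the same grasp; the last joint's range is limited). The gripper opens to 88 mm and grips with 3 to 60 N. Pads are 19 mm wide; open, the fingers measure 130 mm over their backs; the gripper's body (78 mm by 193 mm) begins 47 mm behind the grasp point.
Start: joints at [1.616, 0.359, 0.012, 0, -1.224, -0.288], TCP at [0.162, 0.655, 0.227] pointing down, gripper open.
Joint ranges: [-3.07, 3.07], [-1.43, 2.12], [-1.02, 1.25], [-3.03, 1.67], [-3.05, -0], [-3.03, 3.03]. Speed limits (rad/s): [2.39, 2.39, 3.01, 3.14, 3.14, 3.14].

## Interface

Orientations are given as [roll, pitch, yaw] about the fixed x, y, z axes, in that order (R = Rz(yaw) Ry(pitch) Rx(roll)).
In Python, from station import status, eyes, workorder gives the robot as it stands.
- The arm moves only by the shell command python3 -m jog 'ROWS' [OPENING] [FORCE]. ROWS is JSON, a list of rows, each a list of 6 numbers: the shift along the world's x, y, z in mm, then the turn, a rotation vector about the world's x, y, z in rad. A call has 1 to 12 rows; each row shifts and turns the pose as measured when the row begins; what a row does not reach is not made up. A row lasts 1/10 s, in which the tool goes at most 50 mm and 8.59 degrees, less where a joint would pass 70% of its speed; a pose out of reach is approached as far as the arm can. A call with a gripper value outside its range is refused whole. OPENING is the opening, from 0 (shut) to 1 (fully open), set as the call begins (- or left out, the last holds). The fingers move at their own pace and stop on an object; FORCE is the grip in N (left out, the last holds). Time passes only in rows, so rows that do not move let the fingers close. It gives the time, the measured TCP pose, the force and the opening at its end, in the units of the state.
- status.get_state(): the state, without advancing time (a new reading comes with each control period).
- eyes.grab_frame(name): name is "scene" or "top" or "wrist"; returns the picture (420x560x3 uint8, blue, green, red); there is no depth.
- eyes.calibration(name): a dict with "camera_matrix" (3x3 intrinsics, pixels), "cam_to_world" (4x4, takes a point from camera to world coordinates); the wrist camera has in their place "hand_eye" (4x4, takes a point from camera to tool coordinates, whose origin is the TCP and whose axes are the tool frame's). Camera axes: x right, y up, looking along -z (the intrinsics and any distortion apply to the point x, -y, -z); pixel columns grow to the right and rows downward; lengths in m; the calibration is good to about 2 mm. A picture is of the moment at which its call begins: read the wrist's pose just before it. calibration takes no time and is no camera call.
- workorder.job_done(): hands the job in, once; it reports no verdict.
The state is a dict: "t": time; "q": joint angles; "qd": joint speeds; "joint_efforts": joint torques, N m; "eef_pos": TCP position; "ee_rot": TCP orientation; "force": force on the tool from outside, world axes, zero at the start; "moment": the same for the moment, N m; "width": finger opening in m.
Only numpy, scipy, OpenCV 4.12 (cv2) and the standard library are available. Lean on these libraries where they do the work, as an engineer would, in place of code of your own. Each camera call takes 0.05 s, during which the arm holds its last target. There are 200 camera calls.

## Working session

There is one attempt and no reset: what is moved stays moved. The work goes in short steps, Python scripts to look and compute and a shell command to move; the robot and the scene stay as the last step left them, time stands still between calls to the robot, and variables do not carry over. Pictures are saved under pics/ and viewed, about 8 in all and at most 12, crops included, and the job is handed in when it is done.

```bash
mkdir -p pics; ls; python3 - <<'E'
from station import status, eyes
import cv2
print(status.get_state())
for n in("scene","top"):
    im=eyes.grab_frame(n); cv2.imwrite(f"pics/{n}0.png",im); c=eyes.calibration(n); print(n,c)
print(eyes.calibration("wrist"))
E
```

```text
pics
{'t': 0.0, 'q': array([ 1.61609167e+00,  3.59368300e-01,  1.10676254e-02, -3.50293744e-04,
       -1.22411811e+00, -2.88099430e-01]), 'qd': array([ 0.00023638,  0.00073182,  0.00038609,  0.00196945,  0.00039988,
       -0.0022701 ]), 'joint_efforts': array([-1.27568356e-06, -5.82721245e+01,  2.93058693e+01,  6.99716493e+00,
        7.05792612e-03, -1.60461550e-04]), 'eef_pos': array([0.16219642, 0.65471463, 0.22563851]), 'ee_rot': array([-3.14144735e+00, -1.64915654e-03, -1.81371983e+00]), 'force': array([-0.83888399,  0.08978044, -0.04077957]), 'moment': array([ 0.0632421 , -0.05594009,  0.00161615]), 'width': 0.08737754768163834}
scene {'camera_matrix': array([[405.60823342,   0.        , 284.37250129],
       [  0.        , 405.60823342, 213.09260237],
       [  0.        ,   0.        ,   1.        ]]), 'cam_to_world': array([[-0.85308755, -0.30321895,  0.42461736,  1.01169554],
       [ 0.52159526, -0.47467069,  0.7089613 ,  0.84898636],
       [-0.01341708,  0.82628446,  0.56309322,  0.7326471 ],
       [ 0.        ,  0.        ,  0.        ,  1.        ]])}
top {'camera_m
[... 251 characters left out ...]
9985116 ,  0.05394979, -0.00799973,  0.01021452],
       [ 0.00294236,  0.1997498 ,  0.97984252,  1.50969238],
       [ 0.        ,  0.        ,  0.        ,  1.        ]])}
{'camera_matrix': array([[297.22842478,   0.        , 278.67174682],
       [  0.        , 297.22842478, 210.58730988],
       [  0.        ,   0.        ,   1.        ]]), 'hand_eye': array([[ 9.99999919e-01,  2.27082995e-04, -3.33496843e-04,
        -1.88134158e-03],
       [ 1.21422682e-04, -9.57636526e-01, -2.87979635e-01,
        -7.66650744e-02],
       [-3.84764036e-04,  2.87979571e-01, -9.57636475e-01,
        -1.57808369e-01],
       [ 0.00000000e+00,  0.00000000e+00,  0.00000000e+00,
         1.00000000e+00]])}
```

View pics/top0.png

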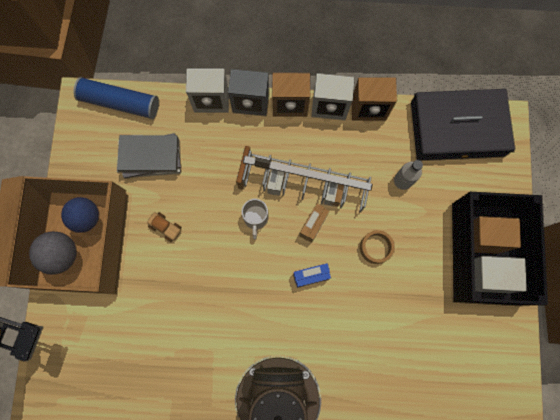

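View pics/scene0.png

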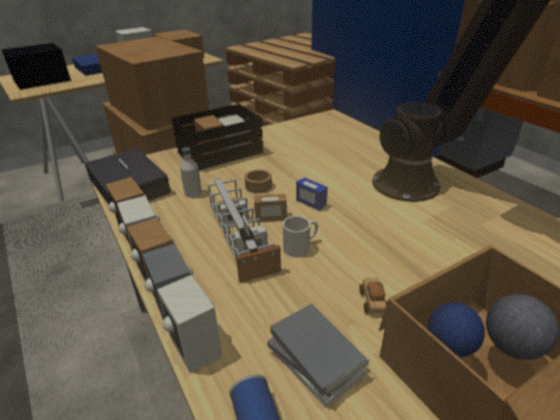

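The top view shows the rack from its wooden panel at (243,167) to its bare end at (368,195). Two boxes could be the game: the brown one at about (313,222) in front of the rack, and the blue one at (312,275). The brown one fits the description (plain brown card, in front of the rack, axis along the gaps), and the blue one is the look-alike. I'll confirm this in an enlarged crop.

```bash
python3 - <<'E'
import cv2
im=cv2.imread("pics/top0.png")[140:260,230:390]
cv2.imwrite("pics/topc.png",cv2.resize(im,None,fx=5,fy=5,interpolation=cv2.INTER_CUBIC))
E
cat > h.py <<'E'
import numpy as np
from station import status, eyes
from scipy.spatial.transform import Rotation as R
def cam(n):
    c=eyes.calibration(n); K=np.array(c["camera_matrix"])
    if n=="wrist":
        s=status.get_state(); T=np.eye(4); T[:3,:3]=R.from_euler("xyz",s["ee_rot"]).as_matrix(); T[:3,3]=s["eef_pos"]
        return K,T@c["hand_eye"]
    return K,c["cam_to_world"]
def ray(KT,u,v,z):
    K,T=KT; d=np.array([(u-K[0,2])/K[0,0],-(v-K[1,2])/K[1,1],-1]); d=T[:3,:3]@d; o=T[:3,3]
    return o+d*(z-o[2])/d[2]
def proj(KT,p):
    K,T=KT; c=T[:3,:3].T@(np.asarray(p)-T[:3,3]); return np.array([K[0,2]+K[0,0]*c[0]/-c[2],K[1,2]+K[1,1]*c[1]/c[2]])
E
```

```text
(no output)
```

View pics/topc.png

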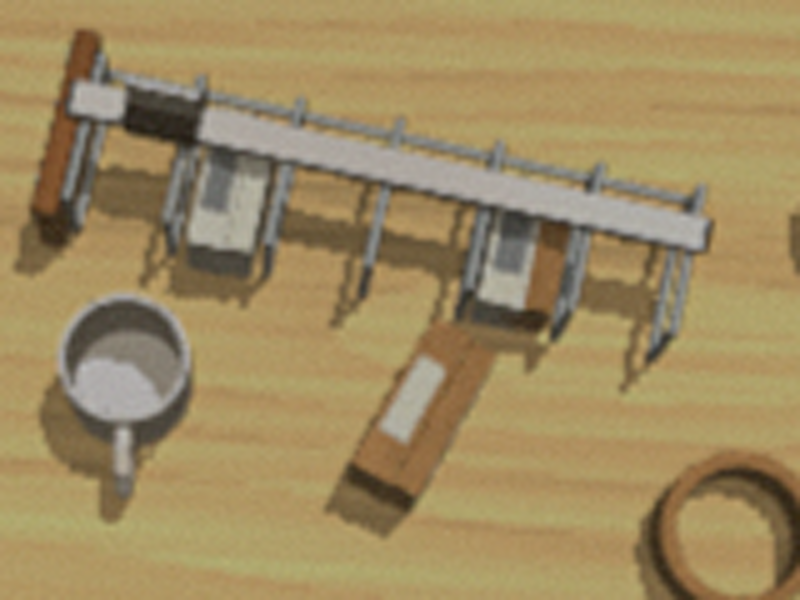

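The crop confirms it: the game is plain brown with a pale label, top corners near crop (440,322), (495,355), (412,500) and (348,470). The black saddle is at about (162,110) over gap 1, the rail ends are at (70,97) and (710,232), and the mug is at (125,355). Next I'll measure these points.

```bash
python3 - <<'E'
from h import *
np.set_printoptions(precision=4,suppress=True)
C=cam("top"); P=lambda u,v,z: ray(C,230+u/5-.4,140+v/5-.4,z)
a=P(70,97,.096); b=P(710,232,.096); print("rail",a,b,np.linalg.norm(a-b))
yd=(a-b)/np.linalg.norm(a-b); xd=np.array([yd[1],-yd[0],0]); 
print("yd",yd,"xd",xd, np.arctan2(xd[1],xd[0]))
O=(a+b)/2-.002*yd-.012*xd; O[2]=0; print("O",O)
def loc(p): d=p-O; return np.array([d@xd,d@yd])
for n,uv,z in [("panel front",(50,215),.084),("panel back",(87,33),.084),("saddleL",(127,105),.109),("saddleR",(200,115),.109),
  ("g1",(440,322),.074),("g2",(495,352),.074),("g3",(412,500),.074),("g4",(348,470),.074),("mug",(125,355),.088),("handle",(123,490),.044),("tape",(735,535),.045)]:
    p=P(*uv,z); print(n,p,loc(p))
for k in (1,2,3,4): # wires top front
    print(proj(C,O-.048*xd+(.18-.06*k)*yd+[0,0,.08]).tolist())
print("gap3",O+.03*yd, "mouth",O+.03*yd-.048*xd)
E
```

```text
rail [0.6733 0.1341 0.096 ] [ 0.6127 -0.2401  0.096 ] 0.379094477365915
yd [0.16   0.9871 0.    ] xd [ 0.9871 -0.16    0.    ] -0.16064464865594968
O [ 0.6308 -0.0531  0.    ]
panel front [0.6049 0.1419 0.084 ] [-0.0568  0.1883]
panel back [0.717  0.1278 0.084 ] [0.0561 0.1923]
saddleL [0.6663 0.0998 0.109 ] [0.0105 0.1565]
saddleR [0.6626 0.0573 0.109 ] [0.0137 0.1141]
g1 [ 0.5559 -0.0881  0.074 ] [-0.0683 -0.0466]
g2 [ 0.5399 -0.1207  0.074 ] [-0.079  -0.0813]
g3 [ 0.4506 -0.0762  0.074 ] [-0.1742 -0.0517]
g4 [ 0.466  -0.0388  0.074 ] [-0.165  -0.0122]
mug [0.5234 0.0927 0.088 ] [-0.1294  0.1267]
handle [0.4518 0.0912 0.044 ] [-0.1998  0.1138]
tape [ 0.4448 -0.267   0.045 ] [-0.1494 -0.2409]
[263.1806032618501, 184.96669175529445]
[283.2815408012518, 189.24214823165607]
[303.4477849046923, 193.5314953721532]
[323.6796543548277, 197.83480098165157]
gap3 [ 0.6356 -0.0235  0.    ] mouth [ 0.5883 -0.0158  0.    ]
```

```bash
python3 -m jog '[[42,-43,0,0,0,-0.124],[42,-43,0,0,0,-0.124],[42,-43,0,0,0,-0.124],[42,-43,0,0,0,-0.124],[42,-43,0,0,0,-0.124],[42,-43,0,0,0,-0.124],[42,-43,0,0,0,-0.124],[42,-43,0,0,0,-0.124],[42,-43,0,0,0,-0.124],[42,-43,0,0,0,-0.124],[42,-43,0,0,0,-0.124],[42,-43,0,0,0,-0.124]]' 0 10
```

```text
t: 1.3
eef_pos: [0.5787, 0.2206, 0.2214]
ee_rot: [-3.139, -0.008, 2.933]
force: [1.4, 1.6, -0.4]
width: 0.0014
```

```bash
python3 -m jog '[[32,-30,0,0,0,0.03],[32,-30,0,0,0,0.02],[32,-30,0,0,0,0],[0,0,0,0,0,0]]'; python3 - <<'E'
from h import *; import cv2
C=cam("wrist"); im=eyes.grab_frame("wrist"); cv2.imwrite("pics/w1.png",im); np.savez("w1.npz",K=C[0],T=C[1]); s=status.get_state(); print(s["eef_pos"],s["ee_rot"])
E
```

```text
t: 1.7
eef_pos: [0.6802, 0.1209, 0.2187]
ee_rot: [-3.137, -0.011, 2.975]
force: [-0.6, 0.6, -0.8]
width: 0.0007
[0.6788276  0.12231091 0.21860516] [-3.13704766 -0.01179434  2.97498533]
```

View pics/w1.png

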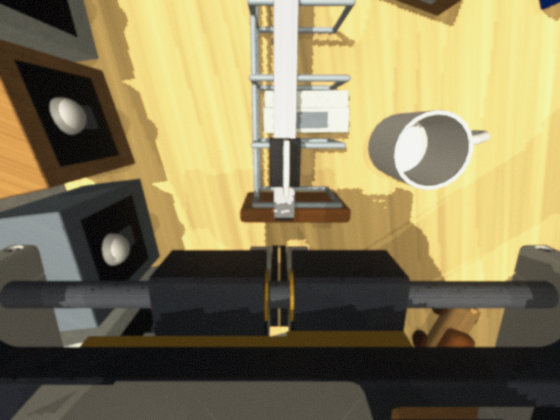

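The wrist view shows the rail's panel end at (284,217), the saddle spanning rows 138 to 188 at column 285, and the mug at (430,148), all where expected.

```bash
python3 - <<'E'
from h import *
np.set_printoptions(precision=4,suppress=True)
d=np.load("w1.npz");C=(d["K"],d["T"])
yd=np.array([.16,.9871,0]);xd=np.array([.9871,-.16,0]);O=np.array([.6308,-.0531,0])
def loc(p): e=p-O; return np.array([e@xd,e@yd])
for n,u,v,z in [("railend",284,217,.096),("sadP",284,188,.109),("sadfar",286,138,.109),("mug",430,148,.088),("railfar",286,20,.096),("panelL",241,218,.084),("panelR",349,219,.084)]:
    p=ray(C,u,v,z);print(n,p,loc(p))
s=status.get_state();print("tcp",loc(s["eef_pos"]))
E
```

```text
railend [0.6748 0.1362 0.096 ] [0.0132 0.194 ]
sadP [0.67   0.1045 0.109 ] [0.0135 0.1619]
sadfar [0.6611 0.0607 0.109 ] [0.0117 0.1172]
mug [0.5257 0.0941 0.088 ] [-0.1273  0.1285]
railfar [ 0.6456 -0.0325  0.096 ] [0.0113 0.0227]
panelL [0.7191 0.1336 0.084 ] [0.0573 0.1984]
panelR [0.6089 0.1537 0.084 ] [-0.0547  0.2006]
tcp [0.0193 0.1808]
```

```bash
python3 -m jog '[[-6,4,-40,0,0,0.005],[0,0,-40,0,0.0,0],[0,0,-25,0,0,0],[0,0,-8,0,0,0],[0,0,0,0,0,0]]'
```

```text
t: 2.25
eef_pos: [0.6706, 0.1282, 0.103]
ee_rot: [-3.138, -0.011, 2.981]
force: [0.2, -0.5, 0.7]
width: 0.0007
```

```bash
python3 -m jog '[[-1.6,-10,0,0,0,0],[-1.6,-10,0,0,0,0],[-2.4,-15,0,0,0,0],[-2.4,-15,0,0,0,0],[-2.4,-15,0,0,0,0],[-2.4,-15,0,0,0,0],[-1.6,-10,0,0,0,0],[0,0,0,0,0,0]]'; python3 - <<'E'
from h import *; import cv2
s=status.get_state(); e=s["eef_pos"]-np.array([.6311,-.0511,0]); print(e@[.9871,-.16,0],e@[.16,.9871,0],s["force"])
im=eyes.grab_frame("top")[140:220,230:390]
cv2.imwrite("pics/t2.png",cv2.resize(im,None,fx=5,fy=5,interpolation=cv2.INTER_CUBIC))
E
```

```text
t: 3.05
eef_pos: [0.6565, 0.0316, 0.1092]
ee_rot: [3.14, -0.004, 2.981]
force: [0.0, 1.5, -1.4]
width: 0.0005
0.011825393311600508 0.08570346148003741 [ 0.04471245  1.45190081 -1.44025608]
```

```bash
python3 -m jog '[[-1,-6,-3,0,0,0],[-1,-6,-2,0,0,0],[-1,-6,-1,0,0,0],[0,0,0,0,0,0]]'; python3 - <<'E'
from h import *; import cv2
s=status.get_state(); e=s["eef_pos"]-np.array([.6311,-.0511,0]); print(e@[.9871,-.16,0],e@[.16,.9871,0],s["force"])
C=cam("wrist");np.savez("w2.npz",K=C[0],T=C[1])
a=eyes.grab_frame("wrist")[0:300,130:430]; b=eyes.grab_frame("top")[150:210,230:390]
b=cv2.resize(b,None,fx=5,fy=5,interpolation=cv2.INTER_CUBIC);a=cv2.resize(a,(300,300))
o=np.zeros((600,800,3),np.uint8);o[:300]=b;o[300:,:300]=a;cv2.imwrite("pics/t3.png",o)
E
```

```text
t: 3.5
eef_pos: [0.6551, 0.0136, 0.1042]
ee_rot: [3.139, -0.001, 2.983]
force: [-0.1, 0.9, -0.3]
width: 0.0006
0.013310610929266 0.06772068527513737 [-0.10807246  0.9269755  -0.30481899]
```

View pics/t3.png

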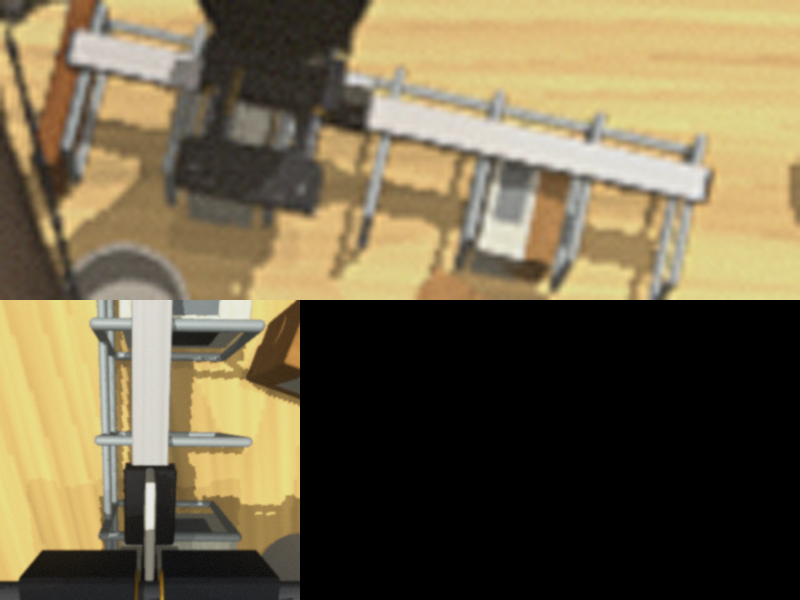

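```bash
python3 - <<'E'
from h import *
np.set_printoptions(precision=4,suppress=True)
d=np.load("w2.npz");C=(d["K"],d["T"])
O=np.array([.6311,-.0511,0]);l=lambda p:((p-O)@[.9871,-.16,0],(p-O)@[.16,.9871,0])
for n,u,v,z in [("wire0",280,139,.083),("wire-60",280,24,.083),("wire+60",350,235,.083),("sadfar",280,165,.109),("sadnear",280,245,.109)]: print(n,l(ray(C,u,v,z)))
C=cam("top")
print("top sadfar",l(ray(C,230+371/5-.4,150+110/5-.4,.109)), "wire0",l(ray(C,230+400/5-.4,150+72/5-.4,.083)))
E
```

```text
wire0 (np.float64(0.011583855367263505), np.float64(0.0017696599878479452))
wire-60 (np.float64(0.011764949254641513), np.float64(-0.057392403312558855))
wire+60 (np.float64(-0.033722783778080315), np.float64(0.0619513864471803))
sadfar (np.float64(0.011699477677390538), np.float64(0.013289208177339785))
sadnear (np.float64(0.011563443010943945), np.float64(0.05773074987644409))
top sadfar (np.float64(0.00850730431322318), np.float64(0.010226850872031661)) wire0 (np.float64(0.04252762615023316), np.float64(-0.0014292846015315037))
```

```bash
python3 -m jog '[[-0.3,-2,0,0,0,0],[-0.3,-1.5,0,0,0,0],[0,0,0,0,0,0]]'; python3 - <<'E'
from h import *
s=status.get_state(); e=s["eef_pos"]-np.array([.6311,-.0511,0]); print(e@[.16,.9871,0])
E
```

```text
t: 3.9
eef_pos: [0.6544, 0.0108, 0.1038]
ee_rot: [3.14, -0.001, 2.983]
force: [-0.1, 0.0, -0.2]
width: 0.0002
0.06486682862505036
```

```bash
python3 -m jog '[[1.6,10,0,0,0,0],[1,5,10,0,0,0],[0,0,40,0,0,0],[0,0,50,0,0,0],[-30,-25,20,0,0,-0.06],[-35,-30,0,0,0,-0.07],[-35,-30,0,0,0,-0.07],[-35,-30,0,0,0,-0.07],[-35,-30,0,0,0,-0.05],[0,0,0,0,0,0]]' 0.6; python3 - <<'E'
from h import *; import cv2
C=cam("wrist");np.savez("w3.npz",K=C[0],T=C[1])
cv2.imwrite("pics/w3.png",eyes.grab_frame("wrist"))
s=status.get_state();print(s["eef_pos"],s["ee_rot"])
E
```

```text
t: 4.9
eef_pos: [0.481, -0.1183, 0.232]
ee_rot: [3.14, -0.0, 2.656]
force: [1.5, 1.0, 1.0]
width: 0.0523
[ 0.48301935 -0.1175084   0.23234816] [3.13994493e+00 9.84684501e-04 2.65812662e+00]
```

View pics/w3.png

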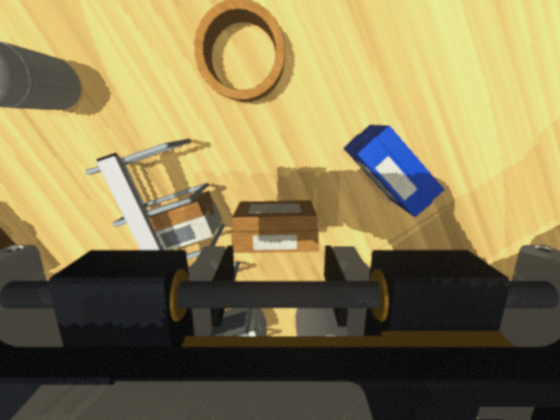

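The wrist view shows the game's brown top at rows 220 to 250, columns 233 to 318. Its right face is above that, the edge (233,222)–(318,220) is nearly level with the jaws, and the blue look-alike is well clear at (395,170).

```bash
python3 - <<'E'
from h import *
np.set_printoptions(precision=4,suppress=True)
d=np.load("w3.npz");C=(d["K"],d["T"])
O=np.array([.6311,-.0511,0]);l=lambda p:((p-O)@[.9871,-.16,0],(p-O)@[.16,.9871,0])
T=C[1]@np.linalg.inv(eyes.calibration("wrist")["hand_eye"])
for n,u,v,z in [("A",233,222,.074),("B",318,220,.074),("a0",235,203,.0),("b0",314,202,.0)]:
    p=ray(C,u,v,z);print(n,p,l(p),"tool",T[:3,:3].T@(p-T[:3,3]))
E
```

```text
A [ 0.5396 -0.1132  0.074 ] (np.float64(-0.08034607609721389), np.float64(-0.07596489638493739)) tool [-0.0495  0.0316  0.158 ]
B [ 0.4543 -0.0708  0.074 ] (np.float64(-0.17139581760859154), np.float64(-0.047786417128368716)) tool [0.0458 0.0293 0.1581]
a0 [ 0.5458 -0.1187  0.    ] (np.float64(-0.07337657125587561), np.float64(-0.08033242037881957)) tool [-0.0575  0.0296  0.232 ]
b0 [ 0.4503 -0.0698  0.    ] (np.float64(-0.17549463691261988), np.float64(-0.04742215323048689)) tool [0.0497 0.0283 0.2321]
```

```bash
python3 -m jog '[[0,0,-40,0,0,0.02],[0,0,-45,0,0,0],[0,0,-45,0,0,0],[0,0,-40,0,0,0],[0,0,-25,0,0,0],[0,0,-6,0,0,0],[0,0,0,0,0,0]]'
```

```text
t: 5.65
eef_pos: [0.4906, -0.1139, 0.0314]
ee_rot: [3.135, 0.013, 2.686]
force: [0.8, 0.4, 1.7]
width: 0.0523
```

```bash
python3 -m jog '[[2.5,5,-2,0,0,0],[2.5,5,-2,0,0,0],[2,7,0,0,0,0.02],[2.5,9,0,0,0,0.045],[2.5,9,0,0,0,0.045],[2.5,9,0,0,0,0.045],[2.5,9,0,0,0,0.045],[0,0,0,0,0,0]]'; python3 - <<'E'
from h import *
s=status.get_state(); e=s["eef_pos"]-np.array([.6311,-.0511,0]); print(e@[.9871,-.16,0],e@[.16,.9871,0],s["force"])
E
```

```text
t: 6.45
eef_pos: [0.5151, -0.0543, 0.0345]
ee_rot: [3.129, 0.025, 2.908]
force: [0.7, -1.1, -0.5]
width: 0.0526
-0.11397191080218846 -0.021678914190268964 [ 0.71481301 -1.14208627 -0.54612976]
```

```bash
python3 -m jog '[[0,7,-1,0,0,0.03],[0,7,-2,0,0,0.03],[0,5,-1,0,0,0.015],[0,0,0,0,0,0],[0,0,0,0,0,0]]'; python3 - <<'E'
from h import *; import cv2
s=status.get_state(); e=s["eef_pos"]-np.array([.6311,-.0511,0]); print(e@[.9871,-.16,0],e@[.16,.9871,0],s["force"])
print("level:",(R.from_euler("xyz",[np.pi,0,s["ee_rot"][2]])*R.from_euler("xyz",s["ee_rot"]).inv()).as_rotvec())
C=cam("wrist");np.savez("w4.npz",K=C[0],T=C[1])
cv2.imwrite("pics/w4.png",eyes.grab_frame("wrist"))
a=eyes.grab_frame("top")[150:250,230:390];cv2.imwrite("pics/t4.png",cv2.resize(a,None,fx=5,fy=5,interpolation=cv2.INTER_CUBIC))
E
```

```text
t: 6.95
eef_pos: [0.5156, -0.0331, 0.0311]
ee_rot: [3.128, 0.027, 2.99]
force: [-0.2, -1.5, 0.5]
width: 0.0524
-0.11688614210548752 -0.000689513633251676 [-0.23003442 -1.46014615  0.49738799]
level: [-0.00957287  0.02827806 -0.00018207]
```

View pics/t4.png

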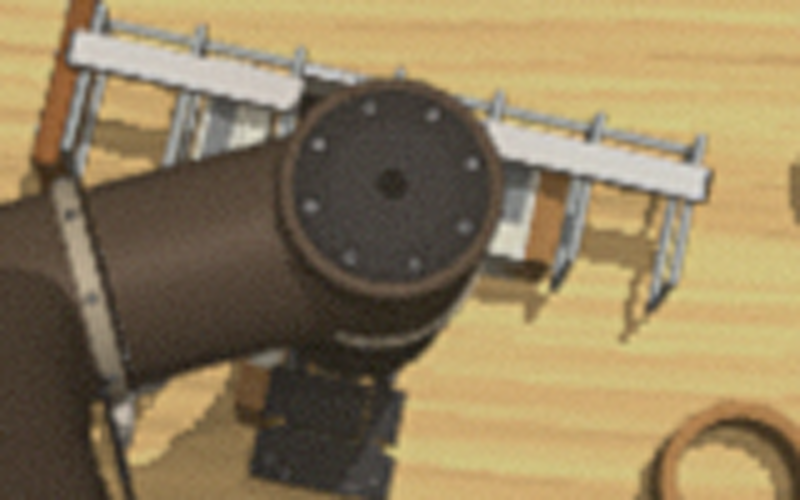

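```bash
python3 -m jog '[[-2,-12,0,0,0,0],[-2,-13,0,0,0,0],[0,0,40,-0.01,0.028,0],[0,0,50,0,0,0],[0,0,50,0,0,-0.1],[0,0,30,0,0,-0.14],[-8,8,0,0,0,-0.14],[-8,8,0,0,0,-0.14],[-8,8,0,0,0,-0.14],[-8,8,0,0,0,-0.14],[-8,8,0,0,0,-0.14],[-8,8,0,0,0,-0.14]]'
python3 -m jog '[[-8,8,0,0,0,-0.14],[-8,8,0,0,0,-0.14],[0,0,0,0,0,-0.14],[0,0,0,0,0,0]]' 0.3; python3 - <<'E'
from h import *; import cv2
s=status.get_state(); e=s["eef_pos"]-np.array([.6311,-.0511,0]); print(e@[.9871,-.16,0],e@[.16,.9871,0],s["ee_rot"],s["eef_pos"])
print("level:",(R.from_euler("xyz",[np.pi,0,s["ee_rot"][2]])*R.from_euler("xyz",s["ee_rot"]).inv()).as_rotvec())
C=cam("wrist");np.savez("w5.npz",K=C[0],T=C[1])
cv2.imwrite("pics/w5.png",eyes.grab_frame("wrist"))
E
```

```text
t: 8.25
eef_pos: [0.4569, -0.0224, 0.2082]
ee_rot: [3.137, -0.007, 1.857]
force: [0.2, 0.2, -0.6]
width: 0.0528
t: 8.65
eef_pos: [0.4381, -0.0091, 0.2082]
ee_rot: [3.137, -0.009, 1.413]
force: [0.4, 0.8, 0.6]
width: 0.0282
-0.19722697949324794 0.010617904098171066 [ 3.13709063 -0.00861973  1.41332571] [ 0.43810963 -0.00906134  0.20820995]
level: [-7.80705594e-03  5.79804630e-03  1.94031286e-05]
```

View pics/w5.png

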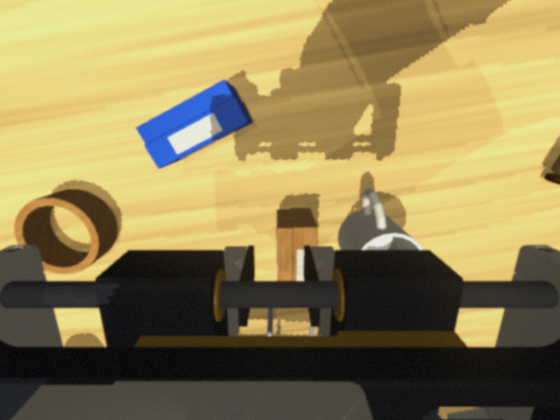

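The wrist view shows the game's rear end: top rear edge at row 229, columns 277 to 318, with its sides square to the jaws. The mug handle (370,200) and mug (385,240) are untouched to the right.

```bash
python3 - <<'E'
from h import *; import cv2
np.set_printoptions(precision=4,suppress=True)
d=np.load("w5.npz");C=(d["K"],d["T"])
O=np.array([.6311,-.0511,0]);l=lambda p:((p-O)@[.9871,-.16,0],(p-O)@[.16,.9871,0])
for n,u,v,z in [("A",276.5,229,.074),("B",318,229,.074),("A2",276.5,275,.074),("B2",318,245,.074),("a0",278,209,.0),("b0",317,209,.0)]:
    p=ray(C,u,v,z);print(n,p,l(p))
im=eyes.grab_frame("top")[150:250,230:390];cv2.imwrite("pics/t5.png",cv2.resize(im,None,fx=5,fy=5,interpolation=cv2.INTER_CUBIC))
E
```

```text
A [ 0.4672 -0.0129  0.074 ] (np.float64(-0.16792309097361732), np.float64(0.01145820554034959))
B [0.4741 0.0299 0.074 ] (np.float64(-0.16792276280148052), np.float64(0.054879782037605934))
A2 [ 0.5203 -0.0215  0.074 ] (np.float64(-0.11415157293421233), np.float64(0.011510333016544822))
B2 [0.4921 0.0278 0.074 ] (np.float64(-0.14979044140746303), np.float64(0.05563332424351382))
a0 [ 0.4677 -0.011   0.    ] (np.float64(-0.167708256586573), np.float64(0.013482017278485484))
b0 [0.4757 0.0385 0.    ] (np.float64(-0.16773905698555866), np.float64(0.06359779038001352))
```

View pics/t5.png

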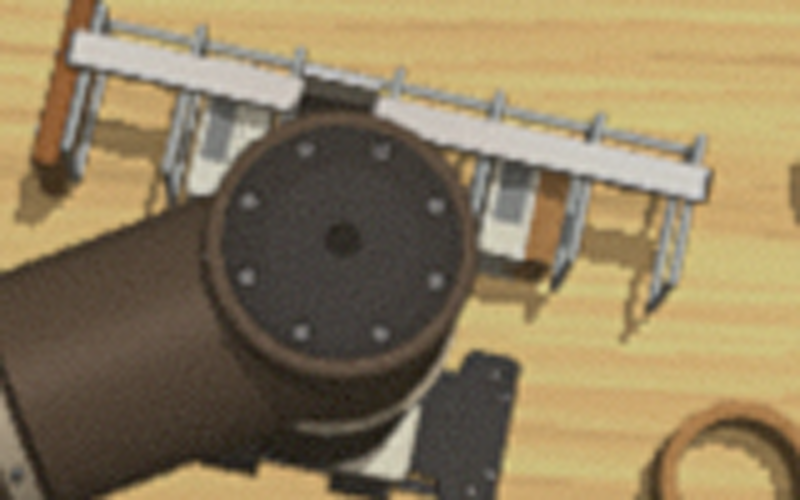

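```bash
python3 -m jog '[[1.5,11,-20,-0.008,0.006,0],[1.5,10,-40,0,0,0],[0,0,-45,0,0,0],[-2,0,-40,0,0,0],[-2,0,-20,0,0,0],[0,0,-5,0,0,0],[0,0,0,0,0,0]]'; python3 - <<'E'
from h import *
s=status.get_state(); e=s["eef_pos"]-np.array([.6311,-.0511,0]); print(e@[.9871,-.16,0],e@[.16,.9871,0],s["force"])
E
```

```text
t: 9.45
eef_pos: [0.4397, 0.0097, 0.0348]
ee_rot: [3.137, -0.002, 1.442]
force: [-0.2, 0.5, -0.2]
width: 0.0263
-0.1986258770923879 0.029425871803029323 [-0.20298639  0.50390829 -0.17187317]
```

```bash
python3 -m jog '[[9.9,-1,0,0,0,-0.015],[9.9,-1,0,0,0,-0.015],[7,-1,0,0,0,0],[8,-1.2,0,0,0,0],[8,-1.2,0,0,0,0],[8,-1.2,0,0,0,0],[8,-1.2,0,0,0,0],[0,0,0,0,0,0]]'; python3 - <<'E'
from h import *
s=status.get_state(); e=s["eef_pos"]-np.array([.6311,-.0511,0]); print(e@[.9871,-.16,0],e@[.16,.9871,0],s["force"])
E
```

```text
t: 10.25
eef_pos: [0.508, 0.0018, 0.0393]
ee_rot: [3.13, -0.005, 1.412]
force: [-0.2, 1.2, 0.2]
width: 0.0263
-0.12998168679128375 0.03252663538417397 [-0.16589207  1.24270097  0.21565696]
```

```bash
python3 -m jog '[[8,-1.3,-1,0,0,0],[8,-1.3,-1,0,0,0],[8,-1.3,-1,0,0,0],[0,0,0,0,0,0]]';python3 -m jog '[[7,-1.1,-1,0,0,0],[7,-1.1,0,0,0,0],[5,-0.8,0,0,0,0],[0,0,0,0,0,0]]'; python3 - <<'E'
from h import *; import cv2
s=status.get_state(); e=s["eef_pos"]-np.array([.6311,-.0511,0]); print(e@[.9871,-.16,0],e@[.16,.9871,0],s["force"])
cv2.imwrite("pics/s6.png",cv2.resize(eyes.grab_frame("scene")[160:300,190:350],None,fx=4,fy=4,interpolation=cv2.INTER_CUBIC))
E
```

```text
t: 10.65
eef_pos: [0.5332, -0.0026, 0.036]
ee_rot: [3.131, -0.005, 1.413]
force: [0.5, -0.2, 0.2]
width: 0.0264
t: 11.05
eef_pos: [0.5535, -0.006, 0.0346]
ee_rot: [3.132, -0.005, 1.412]
force: [-0.4, 0.1, -0.3]
width: 0.0261
-0.08377876419499242 0.032100713930527276 [-0.39512495  0.07093576 -0.28656166]
```

```bash
python3 -m jog '[[5,-0.8,0,0,0,0],[4,-0.6,0,0,0,0],[0,0,0,0,0,0]]'; for i in 1 2; do python3 -m jog '[[2,-0.3,0,0,0,0],[0,0,0,0,0,0]]'; done
```

```text
t: 11.4
eef_pos: [0.5628, -0.0075, 0.0346]
ee_rot: [3.132, -0.005, 1.413]
force: [0.4, 0.3, 0.6]
width: 0.0266
t: 11.6
eef_pos: [0.5649, -0.0078, 0.0346]
ee_rot: [3.132, -0.005, 1.412]
force: [0.0, 0.2, 0.3]
width: 0.0265
t: 11.8
eef_pos: [0.5661, -0.0081, 0.0345]
ee_rot: [3.133, -0.004, 1.412]
force: [-0.3, 0.5, -0.4]
width: 0.0261
```

```bash
for i in 1 2 3; do python3 -m jog '[[2,-0.3,0,0,0,0],[0,0,0,0,0,0]]'; done
```

```text
t: 12.0
eef_pos: [0.5659, -0.0083, 0.0342]
ee_rot: [3.137, -0.004, 1.412]
force: [-0.2, -0.0, 0.8]
width: 0.0263
t: 12.2
eef_pos: [0.5659, -0.0085, 0.034]
ee_rot: [3.14, -0.003, 1.412]
force: [-0.3, 0.5, 1.3]
width: 0.0263
t: 12.4
eef_pos: [0.5658, -0.0086, 0.0337]
ee_rot: [-3.139, -0.003, 1.412]
force: [-1.6, 0.3, -0.4]
width: 0.0262
```

```bash
python3 -m jog '[[5,-0.8,0,0,0,0],[5,-0.8,0,0,0,0]]'; python3 -m jog '[[-8,1.3,0,0,0,0],[-12,2,0,0,0,0],[-20,3,10,0,0,0],[0,0,50,0,0,0],[0,0,50,0,0,0],[-20,0,40,0,0,0.1],[0,40,0,0,0,0.1],[0,50,0,0,0,0.1],[0,50,0,0,0,0.1],[0,50,0,0,0,0.1],[0,50,0,0,0,0],[0,0,0,0,0,0]]'; python3 - <<'E'
from h import *; import cv2
a=cv2.resize(eyes.grab_frame("top")[140:240,230:390],None,fx=3.5,fy=3.5,interpolation=cv2.INTER_CUBIC)
b=cv2.resize(eyes.grab_frame("scene")[165:290,200:340],None,fx=2,fy=2,interpolation=cv2.INTER_CUBIC)
o=np.zeros((600,560,3),np.uint8);o[:350]=a;o[350:,:280]=b;cv2.imwrite("pics/f7.png",o)
E
```

```text
t: 12.6
eef_pos: [0.5654, -0.0099, 0.0324]
ee_rot: [-3.122, 0.001, 1.41]
force: [-24.8, 13.5, 17.3]
width: 0.0261
t: 13.8
eef_pos: [0.5048, 0.2412, 0.1926]
ee_rot: [3.138, -0.001, 1.926]
force: [-0.2, -1.1, -0.5]
width: 0.0264
```

View pics/f7.png

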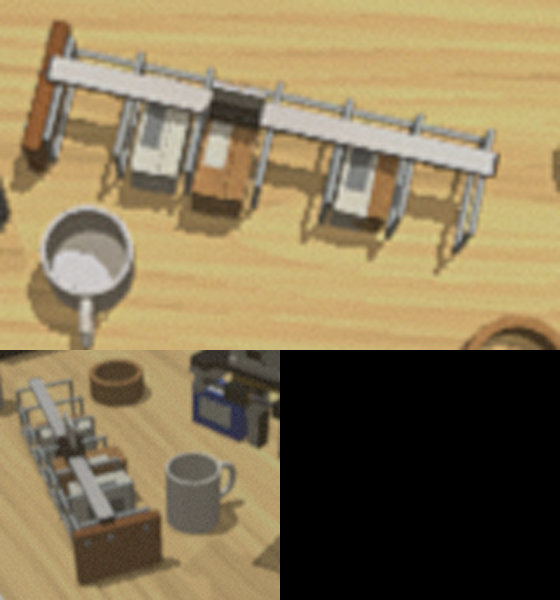

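```bash
python3 - <<'E'
from h import *; import cv2
np.set_printoptions(precision=4,suppress=True)
C=cam("top");O=np.array([.6311,-.0511,0]);l=lambda u,v,z:np.array([(p:=ray(C,230+u/3.5-.36,140+v/3.5-.36,z)-O)@[.9871,-.16,0],p@[.16,.9871,0]])
for n,u,v,z in [("sL",211,100,.109),("sR",264,110,.109),("boxL",192,200,.074),("boxR",240,213,.074),("w60",211,72,.083),("w0",279,88,.083)]: print(n,l(u,v,z))
print(proj(cam("scene"),status.get_state()["eef_pos"]))
a=cv2.imread("pics/top0.png");b=eyes.grab_frame("top");m=(cv2.absdiff(a,b).max(2)>50).astype(np.uint8)
n,_,st,_=cv2.connectedComponentsWithStats(m);print([s.tolist() for s in st[1:] if s[4]>12])
E
```

```text
sL [0.0099 0.0513]
sR [0.0108 0.007 ]
boxL [-0.0678  0.05  ]
boxR [-0.0701  0.0087]
w60 [0.0415 0.0574]
w0 [ 0.04   -0.0012]
[335.9563 214.0565]
[[151, 132, 20, 18, 95], [163, 136, 7, 7, 15], [88, 137, 160, 283, 18997], [143, 139, 8, 13, 30], [171, 139, 5, 10, 15], [139, 148, 10, 9, 20], [156, 153, 11, 10, 54], [169, 153, 6, 8, 18], [139, 155, 15, 14, 82], [254, 157, 17, 15, 161], [129, 163, 11, 7, 29], [155, 162, 6, 7, 21], [289, 163, 17, 15, 167], [161, 165, 6, 4, 16], [252, 173, 12, 3, 17], [287, 178, 14, 14, 100], [248, 180, 13, 5, 33], [284, 195, 14, 8, 80], [73, 207, 9, 9, 18], [295, 206, 34, 42, 560], [73, 212, 25, 20, 152], [77, 218, 30, 74, 854], [211, 219, 5, 5, 15], [52, 222, 18, 13, 107], [165, 228, 14, 10, 60], [0, 317, 68, 103, 2734], [253, 369, 7, 8, 40], [265, 368, 12, 3, 19], [262, 380, 10, 6, 16], [244, 397, 8, 13, 39], [319, 396, 6, 12, 34]]
```

```bash
python3 - <<'E'
from h import *; import cv2
C=cam("top");b=cv2.resize(eyes.grab_frame("top")[175:215,270:320],None,fx=12,fy=12,interpolation=cv2.INTER_CUBIC)
O=np.array([.6311,-.0511,0])
def P(x,y,z): return tuple(int(v) for v in ((proj(C,O+x*np.array([.9871,-.16,0])+y*np.array([.16,.9871,0])+[0,0,z])-[270,175]+.5)*12))
for q in [P(-.061,.052,.074),P(-.061,.008,.074),P(-.061,.052,.0),P(-.061,.008,.0),P(-.048,.06,.083),P(-.048,.0,.083)]: cv2.circle(b,q,4,(0,0,255),-1)
cv2.imwrite("pics/f8.png",b)
E
```

View pics/f8.png

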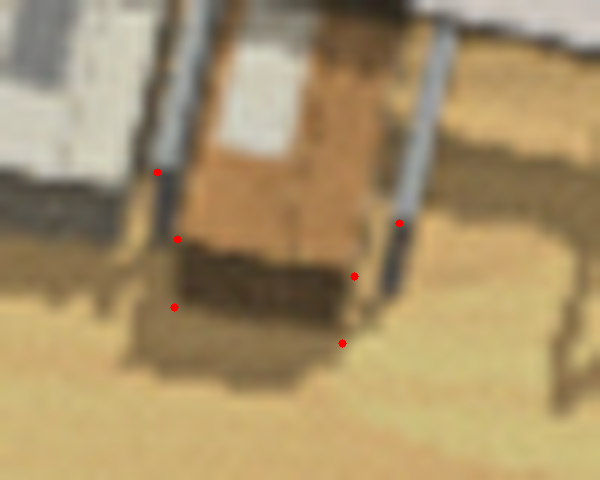

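```bash
python3 -c "
from station import workorder,status
print(status.get_state()['force']);print(workorder.job_done())"
```

```text
[-0.18910603 -0.69654953 -0.8677494 ]
the job is handed in; nothing more can be done
None
```

The price flag is over the third gap and the brown game box is pushed into that gap, upright and against the back bars. I handed the job in at about 14 s on the robot's clock, with the arm backed away and touching nothing.

- **Flag:** I slid it first, with the shut fingertips. In the final top view it sits about 1 mm from the gap's centre, 29 mm along the rack against 28 mm measured for the gap's centre.
- **Game:** I pushed it sideways with two fingers to line it up, then pushed it from behind into the gap. It stopped where the bars should be and didn't move under a final push of about 25 N (wrist force about 33 N in all).
- **Disagreement:** a rough pixel reading put the box front 6–8 mm short of home. The enlarged crop, with the expected front edge drawn on it, showed the edge at or slightly past home. That matches where the fingers stopped, so I took the rough reading to be pixel error.
- **Other things:** the mug, the two stock items and the tape looked unmoved in the last pictures. The before-and-after comparison also showed no change at the blue look-alike or the spray bottle. The arm hid the car and part of the books, so I couldn't check those two directly.

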